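Close the desiccator

TASK

The desiccator's lid was put back carelessly: its key is riding on the raised rim, so the lid sits cocked. Without lifting the lid off, turn it round on the rim until the key drops into the notch, then press the key end down fully home so that the spring catch snaps over it. Let go, and leave the beaker, flask and wash bottle standing where they are.

Things in the scene. Friction and masses are not known exactly. Their poses are not given: they have to be found in the camera images.
- desiccator: White plastic desiccator base, a round bowl 176 mm across, standing fast on the bench (it cannot slide). Origin: centre of its underside, on the bench; z up; its x axis points through the notch. Its rim: a flat ledge at height 100 mm carries the lid; round it stands a collar, bore radius 75.7 mm, outer radius 88 mm, top at height 116 mm.
- notch (a point): Centre of the only notch in the collar, at the collar's top: 82 mm along the base's +x axis, 116 mm above the bench. The notch is radial, about 26 mm wide and cut down to the ledge. Just outside it stands the catch, whose thumb lip (99 to 108 mm from the axis, up to 124 mm high) is the only part of the base above the collar.
- lid: Loose round lid, about 0.4 kg: grey flange of radius 74.2 mm, 8 mm thick, low clear dome, bar handle, one key. Origin: centre of the flange's underside; z up, x axis from the centre to the key. It lies inside the collar, 1.5 mm free all round, which keeps it centred. At the start it tilts about 6 degrees: key on the collar's top, at any angle round it, opposite edge on the ledge.
- lid_handle (a point): Centre of the lid's handle bar, on the lid's axis, 34 mm above the lid's origin, halfway up the bar. The bar lies along the lid's x axis, in line with the key: 124 mm long, 14 mm wide, 12 mm high, on two posts 14 by 14 mm at 55 mm either side of the axis, which reach down to the flange. Pushed sideways near an end with a few newtons, the lid turns on the rim, either way.
- lid_key (a point): Point in the key, 90 mm from the lid's axis, halfway up its thickness. The key is a flat radial tab 22 mm wide, 5 mm thick, its underside level with the flange's, reaching 94 mm from the axis. Height above the bench: about 120 mm riding on the collar, 110 to 114 mm dropped into the notch, lying on the catch's nose (it turns no farther there), 102.5 mm fully home.
- lid_heel (a point): Point in the flange opposite the key, 72 mm from the lid's axis, 2.5 mm above the flange's underside; 102.5 mm above the bench when the lid is home.
- catch (a joint): Steel spring catch outside the notch, hinged at its foot: 0 = upright (its spring drives it there), positive = pushed outward (rad). Its nose hangs over the place of the key's outer 3 mm, sloped on top, flat below. The key, pressed down with about 8 to 15 N on that end of the handle, pushes it aside by some 0.06, goes 8 to 11 mm down and is home; the nose springs back over it, 1 mm clear.
- beaker: Glass beaker, 82 mm wide, 95 mm tall, beside the desiccator; origin at the centre of its underside. To be left alone.
- flask: Glass conical flask, 84 mm wide at the foot, 140 mm tall; origin at the centre of its underside. To be left alone.
- wash_bottle: White plastic wash bottle, 74 mm wide, 186 mm tall with its bent spout (reaching 48 mm from the axis); origin at the centre of its underside. To be left alone.
Not all that is in view belongs to the job. Several things have the shape of the lid; the one meant has the colours described above.

How it is judged:
By the outcome, as a careful person would: the job done as asked, in the order asked, and still so for the second after the job is handed in, with the robot touching nothing.
It also fails if it takes over 61 s, if anything falls off the work surface, if the arm or the gripper's body presses on something with over 40 N, if the wrist force passes 120 N, or if a joint passes its speed limit or range.

ROBOT

A 6-joint arm with a two-finger parallel gripper is mounted at the origin on the work surface. World frame = base frame: x ahead of the robot, y to its left, z up, the work surface at z = 0. Lengths are in m, angles in degrees, forces in N, time in s.
With the tool pointing down it reaches from about 0.3 to 0.825 m from the base axis. Payload 5.4 kg.
Tool frame: the origin (TCP) lies midway between the tips of the shut fingers; the grasp point (between the pads) lies 19 mm behind it (grasp_offset is the z of the grasp point in the tool frame, in m); z points along the fingers, y is the line along which they close (so a half turn about z gives the same grasp; the last joint's range is limited). The gripper opens to 92 mm and grips with 3 to 60 N. Pads are 20 mm wide; open, the fingers measure 128 mm over their backs; the gripper's body (75 mm by 189 mm) begins 69 mm behind the grasp point.
Start: joints at [-79.704, 9.076, 91.501, -0, 79.423, -12.038], TCP at [0.218, -0.532, 0.215] pointing down, gripper open.
Joint ranges: [-166.64, 166.64], [-54.1, 131.32], [10.49, 154.53], [-73.88, 253.88], [9.74, 151.15], [-171.62, 171.62]. Speed limits (degrees/s): [147.25, 147.25, 180, 180, 180, 180].

INTERFACE

Orientations are given as [roll, pitch, yaw] about the fixed x, y, z axes, in that order (R = Rz(yaw) Ry(pitch) Rx(roll)).
In Python, from bench import * gives the robot as it stands.
- The arm moves only by the tool arm_command, never from a script. Its argument "rows" is a list of rows, each a list of 3 entries, a list of its own where there are three numbers: the shift along the world's x, y, z in m, then the turn, a rotation vector about the world's x, y, z in rad, then the opening, from -1 (shut) to 1 (fully open), so that 0 is half open. A call has 1 to 12 rows; each row is the pose to reach, as a shift and turn from the pose commanded when the call began; what a row does not reach only later rows make up. A row lasts 1/10 s, in which the tool goes at most 50 mm and 8.59 degrees, less where a joint would pass 70% of its speed; a pose out of reach is approached as far as the arm can. A call with a gripper value outside its range is refused whole. The fingers move at their own pace and stop on an object; "force" is the grip in N (left out, the last holds). Time passes only in rows, so rows that repeat a pose let the fingers close. It gives the time, the measured TCP pose, the force, the opening and the grip force at its end, in the units of the state.
- state(): the state, without advancing time (a new reading comes with each control period).
- read_camera(name): name is "scene" or "top"; returns (picture, depth): 384x512x3 uint8, red, green, blue; 384x512 float32, m along the optical axis (not along the pixel's ray), 0 where there is no reading.
- get_calibration(name): a dict with "fx", "fy", "cx", "cy" (pixels), "position" and "attitude" of the camera in the world. Camera axes: x right, y down, z forward; pixel columns grow to the right and rows downward; lengths in m; the calibration is good to about 2 mm. A picture is of the moment at which its call begins. get_calibration takes no time and is no camera call.
- close_job(): hands the job in; it is judged then, once.
The state is a dict: "clock": time; "joints": joint angles; "qvel": joint speeds; "tau": joint torques, N m; "eef_pos": TCP position; "orientation": TCP orientation; "ft_force": force on the tool from outside, world axes, zero at the start; "ft_torque": the same for the moment, N m; "finger_gap": opening from 0.0 (shut) to 1.0 (fully open); "gripper_force": force on a finger pad.
Only numpy, scipy, OpenCV 4.12 (cv2) and the standard library are available. Lean on these libraries where they do the work, as an engineer would, in place of code of your own. Each camera call takes 0.05 s, during which the arm holds its last target. There are 200 camera calls.

## Working session

There is one attempt and no reset: what is moved stays moved. The work goes in short steps, Python scripts to look and compute and a tool call to move; the robot and the scene stay as the last step left them, time stands still between calls to the robot, and variables do not carry over. Pictures are saved under pics/ and viewed, at most 13 in all, crops included, and the job is handed in when it is done.

Besides the shell and the picture viewer there is one more tool, called after ">>>" in YAML: its name, and indented under it one key for each argument. arm_command: Moves the arm, as the interface text tells. Its arguments: {"type":"object","properties":{"rows":{"type":"array","items":{"type":"array"}},"force":{"type":"number"}},"required":["rows"]}

```bash
mkdir -p pics; cat > h.py <<'E'
from bench import *
import numpy as np, cv2
def snap(name, tag):
    im,d=read_camera(name); cv2.imwrite(f'pics/{tag}.png',im[:,:,::-1]); np.save(f'pics/{tag}.npy',d); return im,d
E
python3 - <<'E'
from h import *
for n in("scene","top"):
    im,d=snap(n,n+"0"); print(get_calibration(n))
print(state())
E
```

```text
{'fx': 411.79459470238476, 'fy': 411.79459470238476, 'cx': 254.06429148612733, 'cy': 188.96491484273415, 'position': array([0.99930218, 0.50379517, 0.99294835]), 'attitude': array([-144.32140587,    0.83731538,  139.32227256])}
{'fx': 379.5963318792831, 'fy': 379.5963318792831, 'cx': 254.98255961090194, 'cy': 195.8669076082151, 'position': array([0.43847733, 0.00226241, 1.20570805]), 'attitude': array([-171.72190145,   -0.66251618,  -88.39845908])}
{'clock': 0.1, 'joints': array([-7.97036331e+01,  9.10913333e+00,  9.15624492e+01, -1.06482212e-03,
        7.94260682e+01, -1.20377022e+01]), 'qvel': array([-0.05412685, -0.10421244, -0.12897699,  0.00166995, -0.0811925 ,
       -0.04292841]), 'tau': array([-1.49911416e-04, -3.86505818e+01, -3.22959387e+01,  7.03122723e-02,
        3.39456496e-02, -5.02093940e-05]), 'eef_pos': array([ 0.21837652, -0.53130718,  0.21373841]), 'orientation': array([-1.79904278e+02, -1.93421758e-02,  2.23342492e+01]), 'ft_force': array([-1.66554935,  0.52422704,  0.55449936]), 'ft_torque': array([ 0.02740659, -0.02744075,  0.01396886]), 'gripper_force': 0.0, 'finger_gap': 1.0057287495552165}
```

View pics/scene0.png

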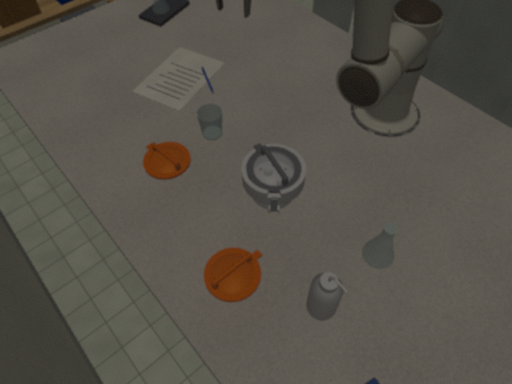

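View pics/top0.png

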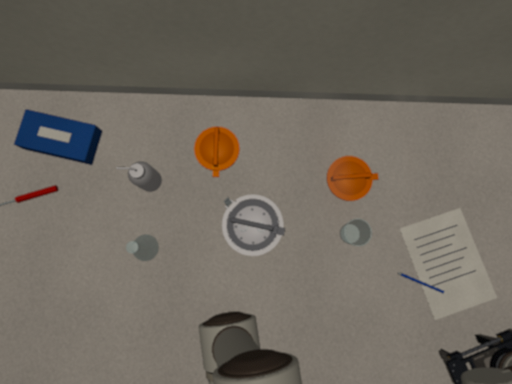

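The scene picture shows the desiccator at (273,170) with its catch at (273,207). In the top picture it is at (252,225), the catch at about (228,202), and the handle runs from about (232,220) to the key near (282,231).

```bash
python3 - <<'E'
from h import *
from scipy.spatial.transform import Rotation as R
a=cv2.imread('pics/top0.png')[185:265,210:300]; b=cv2.imread('pics/scene0.png')[135:215,230:320]
f=lambda i:cv2.convertScaleAbs(cv2.resize(i,(400,356),interpolation=cv2.INTER_CUBIC),alpha=1.3)
cv2.imwrite('pics/c0.png',np.hstack([f(a),f(b)]))
open('h.py','a').write('''
from scipy.spatial.transform import Rotation as R
def ray(name,u,v,z):
    c=get_calibration(name); M=R.from_euler('xyz',c['attitude'],degrees=True).as_matrix()
    r=M@np.array([(u-c['cx'])/c['fx'],(v-c['cy'])/c['fy'],1]); p=c['position']
    return p+r*(z-p[2])/r[2]
def cloud(name,d):
    c=get_calibration(name); M=R.from_euler('xyz',c['attitude'],degrees=True).as_matrix()
    v,u=np.indices(d.shape); r=np.stack([(u-c['cx'])/c['fx'],(v-c['cy'])/c['fy'],np.ones(d.shape)],-1)*d[...,None]
    return r@M.T+c['position']
''')
from h import *
P=cloud('top',np.load('pics/top0.npy'))
for n,u,v,z in(("c",252,225,.116),("catch",228,202,.124),("key",282,231,.12),("beaker",350,233,.095),("flask",135,246,.14)):print(n,ray('top',u,v,z).round(3),P[v,u].round(3))
E
```

```text
Traceback (most recent call last):
NameError: name 'cloud' is not defined
```

View pics/c0.png

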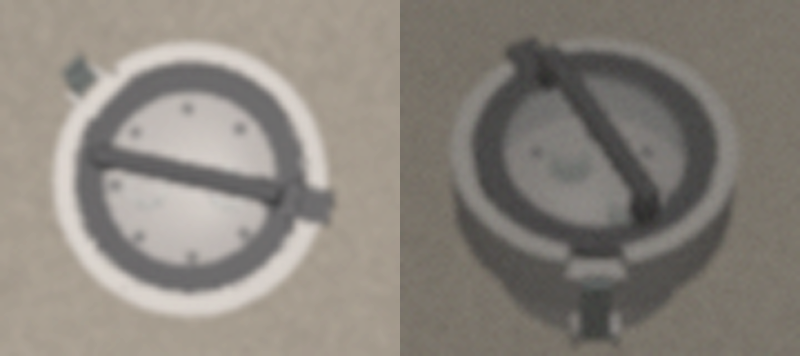

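The enlarged crop shows the collar centred at top pixel (252.9,225.4). The catch is at (227.8,202.1) and the key's outer end at about (284,231.3), so the key is on the collar far from the notch.

```bash
python3 - <<'E'
from h import *
P=cloud('top',np.load('pics/top0.npy'))
c=ray('top',252.9,225.4,.116)
for n,u,v,z in(("c",252.9,225.4,.116),("catch",227.8,202.1,.124),("key",283.5,231.3,.123),("h1",232.5,219.5,.135),("h2",274,229,.155),("beaker",350,233,.095),("flask",135,246,.14)):
    p=ray('top',u,v,z);dd=p-c;print(n,p.round(4),P[int(v),int(u)].round(3),'ang',np.degrees(np.arctan2(dd[1],dd[0])).round(1),'r',np.hypot(*dd[:2]).round(4))
# collar fit from depth
m=(abs(P[...,2]-.116)<.006)&(np.hypot(P[...,0]-c[0],P[...,1]-c[1])<.095)&(np.hypot(P[...,0]-c[0],P[...,1]-c[1])>.074)
print(m.sum(),P[m].mean(0).round(4))
E
```

```text
c [ 0.5116 -0.0023  0.116 ] [0.511 0.    0.145] ang 0.0 r 0.0
catch [0.5758 0.0717 0.124 ] [0.578 0.075 0.111] ang 49.0 r 0.0979
key [ 0.4968 -0.0898  0.123 ] [ 0.498 -0.089  0.12 ] ang -99.6 r 0.0887
h1 [0.5253 0.0558 0.135 ] [0.526 0.057 0.141] ang 76.7 r 0.0597
h2 [ 0.5007 -0.0607  0.155 ] [ 0.502 -0.062  0.128] ang -100.5 r 0.0594
beaker [ 0.4989 -0.2869  0.095 ] [ 0.504 -0.31   0.007] ang -92.5 r 0.2848
flask [0.4435 0.323  0.14  ] [0.443 0.323 0.141] ang 101.8 r 0.3324
728 [0.5184 0.0018 0.1159]
```

>>> arm_command:
  rows:
    - [[0.02, 0.04, 0.05], [0, 0, 0.08], -0.565]
    - [[0.04, 0.08, 0.06], [0, 0, 0.16], -0.565]
    - [[0.07, 0.12, 0.06], [0, 0, 0.24], -0.565]
    - [[0.09, 0.16, 0.06], [0, 0, 0.32], -0.565]
    - [[0.11, 0.2, 0.06], [0, 0, 0.4], -0.565]
    - [[0.13, 0.24, 0.06], [0, 0, 0.48], -0.565]
    - [[0.15, 0.28, 0.06], [0, 0, 0.56], -0.565]
    - [[0.17, 0.32, 0.06], [0, 0, 0.64], -0.565]
    - [[0.19, 0.36, 0.06], [0, 0, 0.72], -0.565]
    - [[0.21, 0.4, 0.06], [0, 0, 0.8], -0.565]
    - [[0.23, 0.44, 0.06], [0, 0, 0.88], -0.565]
    - [[0.25, 0.48, 0.06], [0, 0, 0.96], -0.565]

```text
clock: 1.3
eef_pos: [0.4688, -0.0499, 0.2743]
orientation: [-180.0, 0.0, 77.5]
ft_force: [0.1, -0.6, 0.1]
finger_gap: 0.217
gripper_force: 0.0
```

>>> arm_command:
  rows:
    - [[0.02, 0.04, -0.02], [0, 0, 0.04], -0.565]
    - [[0.04, 0.07, -0.05], [0, 0, 0.047], -0.565]
    - [[0.05, 0.093, -0.07], [0, 0, 0.047], -0.565]
    - [[0.051, 0.094, -0.095], [0, 0, 0.047], -0.565]
    - [[0.051, 0.094, -0.095], [0, 0, 0.047], -0.565]
    - [[0.051, 0.094, -0.095], [0, 0, 0.047], -0.565]
    - [[0.051, 0.094, -0.095], [0, 0, 0.047], -0.565]

```text
clock: 2.0
eef_pos: [0.5202, 0.0415, 0.1812]
orientation: [179.9, 0.0, 80.0]
ft_force: [0.6, 0.1, -0.1]
finger_gap: 0.217
gripper_force: 0.0
```

```bash
python3 - <<'E'
from h import *
s=state();print({k:s[k] for k in('clock','eef_pos','orientation','ft_force','finger_gap')})
a=snap('top','t1')[0][170:280,195:315,::-1]; b=snap('scene','s1')[0][110:220,215:335,::-1]
f=lambda i:cv2.convertScaleAbs(cv2.resize(i,(400,366),interpolation=cv2.INTER_CUBIC),alpha=1.3)
cv2.imwrite('pics/c1.png',np.hstack([f(a),f(b)]))
E
```

```text
{'clock': 2.0, 'eef_pos': array([0.52024744, 0.04149935, 0.18121974]), 'orientation': array([1.79862661e+02, 1.16853562e-03, 7.99813188e+01]), 'ft_force': array([ 0.57348984,  0.09326825, -0.08171038]), 'finger_gap': 0.21687045144831768}
```

View pics/c1.png

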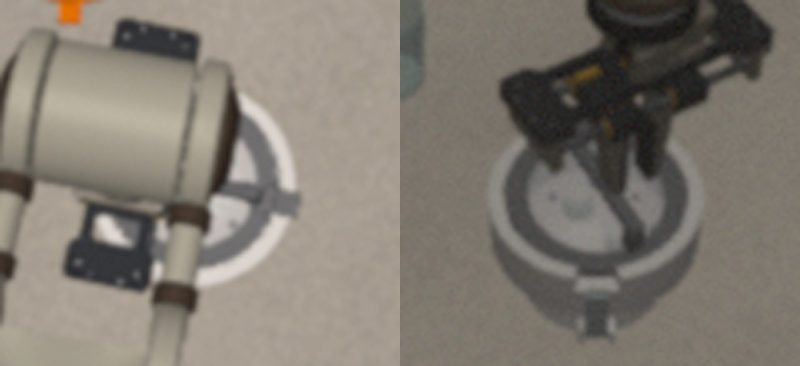

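The fork hovers above the heel end of the bar, whose near post is at about (632,238) in the crop. I'll widen the fork a bit, descend, then narrow it.

>>> arm_command:
  rows:
    - [[0, 0, -0.01], [0, 0, 0], -0.35]
    - [[0, 0, -0.01], [0, 0, 0], -0.35]
    - [[0, 0, -0.02], [0, 0, 0], -0.35]
    - [[0, 0, -0.03], [0, 0, 0], -0.35]
    - [[0, 0, -0.038], [0, 0, 0], -0.35]
    - [[0, 0, -0.045], [0, 0, 0], -0.35]
    - [[0, 0, -0.045], [0, 0, 0], -0.55]
    - [[0, 0, -0.045], [0, 0, 0], -0.55]
    - [[0, 0, -0.045], [0, 0, 0], -0.55]
  force: 5

```text
clock: 3.0
eef_pos: [0.5199, 0.0421, 0.1351]
orientation: [179.9, -0.0, 80.0]
ft_force: [-0.4, 0.5, 0.8]
finger_gap: 0.223
gripper_force: 0.0
```

```bash
python3 - <<'E'
from h import *
c=np.array([.5116,-.0023])
s=state();print({k:s[k] for k in('clock','eef_pos','orientation','ft_force','finger_gap')})
p0=np.array([.52,.042]);
for a in range(6,151,6):
    t=np.radians(80+a); p=c+.045*np.array([np.cos(t),np.sin(t)]); print(a,(p-p0).round(4),round(np.radians(a),3))
b=snap('scene','s2')[0][110:220,215:335,::-1]
cv2.imwrite('pics/c2.png',cv2.convertScaleAbs(cv2.resize(b,(600,550),interpolation=cv2.INTER_CUBIC),alpha=1.5))
E
```

```text
{'clock': 3.0, 'eef_pos': array([0.51985728, 0.04210745, 0.13505198]), 'orientation': array([ 1.79949187e+02, -1.54787648e-03,  8.00313629e+01]), 'ft_force': array([-0.44681509,  0.46111593,  0.77406405]), 'finger_gap': 0.22314575276278184}
6 [-0.0053  0.0006] 0.105
12 [-0.01    0.0007] 0.209
18 [-0.0147  0.0003] 0.314
24 [-0.0193 -0.0006] 0.419
30 [-0.0238 -0.002 ] 0.524
36 [-0.0281 -0.0039] 0.628
42 [-0.0322 -0.0061] 0.733
48 [-0.0361 -0.0088] 0.838
54 [-0.0397 -0.0119] 0.942
60 [-0.0429 -0.0154] 1.047
66 [-0.0457 -0.0191] 1.152
72 [-0.0481 -0.0232] 1.257
78 [-0.0501 -0.0274] 1.361
84 [-0.0517 -0.0319] 1.466
90 [-0.0527 -0.0365] 1.571
96 [-0.0533 -0.0412] 1.676
102 [-0.0534 -0.0459] 1.78
108 [-0.053  -0.0506] 1.885
114 [-0.0521 -0.0552] 1.99
120 [-0.0507 -0.0597] 2.094
126 [-0.0488 -0.064 ] 2.199
132 [-0.0466 -0.0681] 2.304
138 [-0.0439 -0.072 ] 2.409
144 [-0.0408 -0.0756] 2.513
150 [-0.0373 -0.0788] 2.618
```

View pics/c2.png

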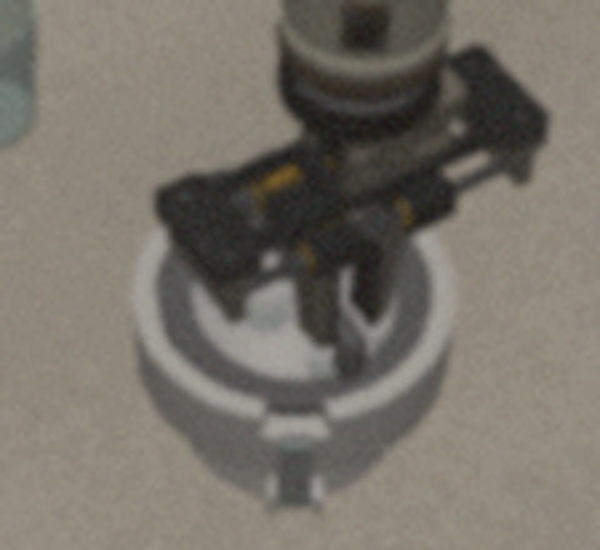

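The two fingers, at (320,320) and (372,300), straddle the bar with its heel post visible between them at (348,355). Next I turn the lid along the arc.

>>> arm_command:
  rows:
    - [[-0.0053, 0.0006, 0], [0, 0, 0.105], -0.55]
    - [[-0.01, 0.0007, 0], [0, 0, 0.209], -0.55]
    - [[-0.0147, 0.0003, 0], [0, 0, 0.314], -0.55]
    - [[-0.0193, -0.0006, 0], [0, 0, 0.419], -0.55]
    - [[-0.0238, -0.002, 0], [0, 0, 0.524], -0.55]
    - [[-0.0281, -0.0039, 0], [0, 0, 0.628], -0.55]
    - [[-0.0322, -0.0061, 0], [0, 0, 0.733], -0.55]
    - [[-0.0361, -0.0088, 0], [0, 0, 0.838], -0.55]
    - [[-0.0397, -0.0119, 0], [0, 0, 0.942], -0.55]
    - [[-0.0429, -0.0154, 0], [0, 0, 1.047], -0.55]
    - [[-0.0457, -0.0191, 0], [0, 0, 1.152], -0.55]
    - [[-0.0481, -0.0232, 0], [0, 0, 1.257], -0.55]

```text
clock: 4.25
eef_pos: [0.4721, 0.0189, 0.1354]
orientation: [179.9, 0.1, 152.3]
ft_force: [1.6, 1.2, 0.6]
finger_gap: 0.225
gripper_force: 0.7
```

```bash
python3 - <<'E'
from h import *
c=np.array([.5116,-.0023])
s=state();print({k:s[k] for k in('clock','eef_pos','orientation','ft_force','finger_gap')})
p0=np.array([.4719,.0188]);
for a in list(range(6,61,6))+list(range(61,85,1)):
    t=np.radians(152+a); p=c+.045*np.array([np.cos(t),np.sin(t)]); print(a,(p-p0).round(4),round(np.radians(a),3))
a=snap('top','t3')[0][170:280,195:315,::-1]; b=snap('scene','s3')[0][110:220,215:335,::-1]
f=lambda i:cv2.convertScaleAbs(cv2.resize(i,(400,366),interpolation=cv2.INTER_CUBIC),alpha=1.3)
cv2.imwrite('pics/c3.png',np.hstack([f(a),f(b)]))
E
```

```text
{'clock': 4.25, 'eef_pos': array([0.47213541, 0.01890279, 0.13541111]), 'orientation': array([1.79929906e+02, 1.21293357e-01, 1.52296170e+02]), 'ft_force': array([1.62713827, 1.24878397, 0.63170934]), 'finger_gap': 0.22524284471537465}
6 [-0.002  -0.0042] 0.105
12 [-0.0036 -0.0087] 0.209
18 [-0.0046 -0.0133] 0.314
24 [-0.0052 -0.018 ] 0.419
30 [-0.0053 -0.0227] 0.524
36 [-0.0049 -0.0274] 0.628
42 [-0.004 -0.032] 0.733
48 [-0.0026 -0.0365] 0.838
54 [-0.0007 -0.0408] 0.942
60 [ 0.0015 -0.0449] 1.047
61 [ 0.002  -0.0456] 1.065
62 [ 0.0024 -0.0463] 1.082
63 [ 0.0028 -0.0469] 1.1
64 [ 0.0033 -0.0476] 1.117
65 [ 0.0038 -0.0482] 1.134
66 [ 0.0042 -0.0488] 1.152
67 [ 0.0047 -0.0494] 1.169
68 [ 0.0052 -0.05  ] 1.187
69 [ 0.0057 -0.0506] 1.204
70 [ 0.0063 -0.0512] 1.222
71 [ 0.0068 -0.0518] 1.239
72 [ 0.0073 -0.0524] 1.257
73 [ 0.0079 -0.0529] 1.274
74 [ 0.0084 -0.0535] 1.292
75 [ 0.009 -0.054] 1.309
76 [ 0.0096 -0.0545] 1.326
77 [ 0.0102 -0.0551] 1.344
78 [ 0.0108 -0.0556] 1.361
79 [ 0.0114 -0.0561] 1.379
80 [ 0.012  -0.0566] 1.396
81 [ 0.0126 -0.057 ] 1.414
82 [ 0.0132 -0.0575] 1.431
83 [ 0.0139 -0.058 ] 1.449
84 [ 0.0145 -0.0584] 1.466
```

View pics/c3.png

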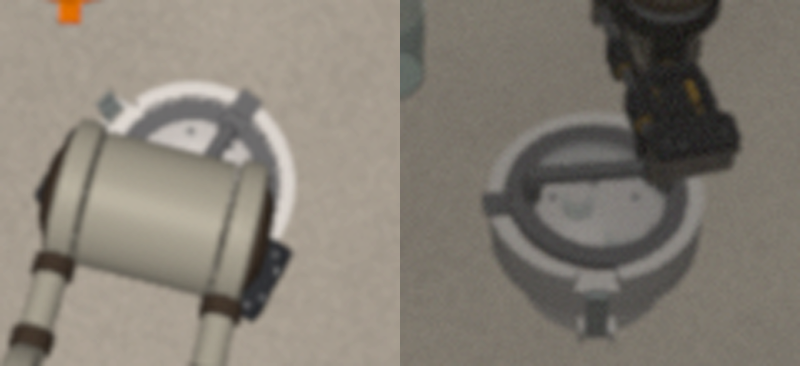

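The key is now at top-crop (245,103), about 80 deg short of the catch at (110,104). I go fast for 60 deg, then creep.

>>> arm_command:
  rows:
    - [[-0.002, -0.0042, 0], [0, 0, 0.105], -0.55]
    - [[-0.0036, -0.0087, 0], [0, 0, 0.209], -0.55]
    - [[-0.0046, -0.0133, 0], [0, 0, 0.314], -0.55]
    - [[-0.0052, -0.018, 0], [0, 0, 0.419], -0.55]
    - [[-0.0053, -0.0227, 0], [0, 0, 0.524], -0.55]
    - [[-0.0049, -0.0274, 0], [0, 0, 0.628], -0.55]
    - [[-0.004, -0.032, 0], [0, 0, 0.733], -0.55]
    - [[-0.0026, -0.0365, 0], [0, 0, 0.838], -0.55]
    - [[-0.0007, -0.0408, 0], [0, 0, 0.942], -0.55]
    - [[0.0007, -0.0436, 0], [0, 0, 1.012], -0.55]
    - [[0.0015, -0.0449, 0], [0, 0, 1.047], -0.55]
    - [[0.0024, -0.0463, 0], [0, 0, 1.082], -0.55]

```text
clock: 5.55
eef_pos: [0.4738, -0.0269, 0.1348]
orientation: [180.0, 0.0, -146.0]
ft_force: [-0.8, 1.3, 0.7]
finger_gap: 0.224
gripper_force: 0.7
```

>>> arm_command:
  rows:
    - [[0.0004, -0.0006, 0], [0, 0, 0.018], -0.55]
    - [[0.0009, -0.0013, 0], [0, 0, 0.035], -0.55]
    - [[0.0014, -0.0019, 0], [0, 0, 0.052], -0.55]
    - [[0.0018, -0.0025, 0], [0, 0, 0.07], -0.55]
    - [[0.0023, -0.0031, 0], [0, 0, 0.087], -0.55]
    - [[0.0028, -0.0037, 0], [0, 0, 0.105], -0.55]
    - [[0.0033, -0.0043, 0], [0, 0, 0.122], -0.55]
    - [[0.0039, -0.0049, 0], [0, 0, 0.14], -0.55]
    - [[0.0044, -0.0055, 0], [0, 0, 0.157], -0.55]
    - [[0.0049, -0.0061, 0], [0, 0, 0.175], -0.55]

```text
clock: 6.55
eef_pos: [0.4787, -0.0335, 0.1346]
orientation: [180.0, -0.0, -135.8]
ft_force: [-1.7, 1.4, 0.3]
finger_gap: 0.222
gripper_force: 0.7
```

```bash
python3 - <<'E'
from h import *
s=state();print({k:s[k] for k in('clock','eef_pos','orientation','ft_force','finger_gap')})
a=snap('top','t4')[0][170:280,195:315,::-1]; b=snap('scene','s4')[0][110:220,215:335,::-1]
f=lambda i:cv2.convertScaleAbs(cv2.resize(i,(400,366),interpolation=cv2.INTER_CUBIC),alpha=1.3)
cv2.imwrite('pics/c4.png',np.hstack([f(a),f(b)]))
E
```

```text
{'clock': 6.55, 'eef_pos': array([ 0.47867572, -0.03349916,  0.13455894]), 'orientation': array([ 1.79994866e+02, -4.33159647e-03, -1.35846504e+02]), 'ft_force': array([-1.67142931,  1.3522575 ,  0.32713104]), 'finger_gap': 0.22243220285458182}
```

View pics/c4.png

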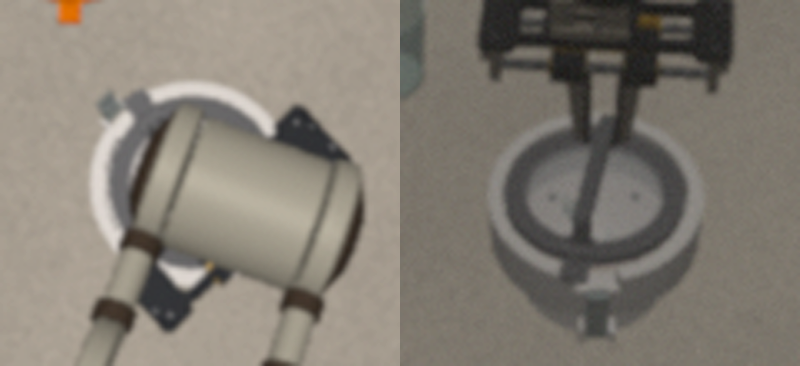

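The key at (575,268) in the scene crop is still about 9 deg short of the notch at (598,280); creep on.

>>> arm_command:
  rows:
    - [[0.0006, -0.0005, 0], [0, 0, 0.017], -0.55]
    - [[0.0011, -0.0011, 0], [0, 0, 0.035], -0.55]
    - [[0.0017, -0.0016, 0], [0, 0, 0.052], -0.55]
    - [[0.0023, -0.0021, 0], [0, 0, 0.07], -0.55]
    - [[0.0029, -0.0027, 0], [0, 0, 0.087], -0.55]
    - [[0.0035, -0.0032, 0], [0, 0, 0.105], -0.55]

```text
clock: 7.25
eef_pos: [0.4822, -0.0367, 0.1346]
orientation: [180.0, -0.0, -129.8]
ft_force: [-0.4, -0.3, 0.4]
finger_gap: 0.228
gripper_force: 0.7
```

>>> arm_command:
  rows:
    - [[0.0006, -0.0005, 0], [0, 0, 0.017], -0.55]
    - [[0.0012, -0.001, 0], [0, 0, 0.035], -0.55]

```text
clock: 7.45
eef_pos: [0.4834, -0.0377, 0.1346]
orientation: [180.0, -0.0, -127.8]
ft_force: [-1.8, 0.4, 0.2]
finger_gap: 0.224
gripper_force: 0.7
```

>>> arm_command:
  rows:
    - [[0.0006, -0.0004, 0], [0, 0, 0.017], -0.55]

```text
clock: 7.55
eef_pos: [0.484, -0.0381, 0.1346]
orientation: [-180.0, -0.0, -126.8]
ft_force: [-1.7, 0.4, 0.4]
finger_gap: 0.22
gripper_force: 0.6
```

>>> arm_command:
  rows:
    - [[0.0006, -0.0004, 0], [0, 0, 0.017], -0.55]

```text
clock: 7.65
eef_pos: [0.4846, -0.0385, 0.1346]
orientation: [180.0, -0.0, -125.9]
ft_force: [-1.6, 0.9, -0.3]
finger_gap: 0.227
gripper_force: 0.6
```

```bash
python3 - <<'E'
from h import *
s=state();print({k:s[k] for k in('clock','eef_pos','orientation','ft_force','finger_gap')})
a=snap('top','t5')[0][170:280,195:315,::-1]; b=snap('scene','s5')[0][160:215,250:310,::-1]
f=lambda i:cv2.convertScaleAbs(cv2.resize(i,(400,366),interpolation=cv2.INTER_CUBIC),alpha=1.3)
cv2.imwrite('pics/c5.png',np.hstack([f(a),f(b)]))
E
```

```text
{'clock': 7.65, 'eef_pos': array([ 0.48459585, -0.03853533,  0.13456821]), 'orientation': array([ 1.79999139e+02, -7.06914771e-03, -1.25874822e+02]), 'ft_force': array([-1.6373688 ,  0.92645958, -0.34584723]), 'finger_gap': 0.2265986027020707}
```

View pics/c5.png

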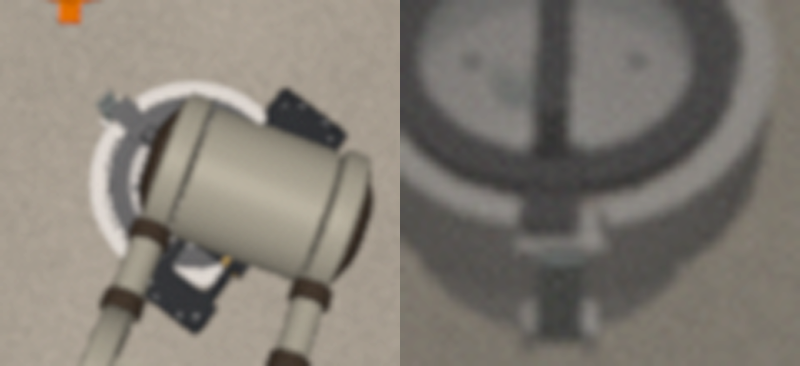

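The key, at (522–580,215) in the right crop, is almost over the notch, with a gap left only at its right edge. A degree or two more, in single steps.

>>> arm_command:
  rows:
    - [[0.0006, -0.0004, 0], [0, 0, 0.017], -0.55]

```text
clock: 7.85
eef_pos: [0.4851, -0.0389, 0.1346]
orientation: [180.0, -0.0, -124.9]
ft_force: [-1.5, 1.1, 0.9]
finger_gap: 0.224
gripper_force: 0.6
```

>>> arm_command:
  rows:
    - [[0.0006, -0.0004, 0], [0, 0, 0.017], -0.55]

```text
clock: 7.95
eef_pos: [0.4858, -0.0393, 0.1346]
orientation: [180.0, -0.0, -123.9]
ft_force: [-1.6, -0.1, 0.0]
finger_gap: 0.224
gripper_force: 0.5
```

>>> arm_command:
  rows:
    - [[0.0006, -0.0004, 0], [0, 0, 0.017], -0.55]

```text
clock: 8.05
eef_pos: [0.4864, -0.0397, 0.1346]
orientation: [180.0, -0.0, -123.0]
ft_force: [-1.9, 0.3, -0.7]
finger_gap: 0.23
gripper_force: 0.6
```

```bash
python3 - <<'E'
from h import *
a5,d5=cv2.imread('pics/c5.png')[:,400:],np.load('pics/s5.npy')
im,d=snap('scene','s6'); b=im[160:215,250:310,::-1]
f=lambda i:cv2.convertScaleAbs(cv2.resize(i,(400,366),interpolation=cv2.INTER_CUBIC),alpha=1.3)
cv2.imwrite('pics/c6.png',np.hstack([a5,f(b)]))
P5=cloud('scene',d5);P=cloud('scene',d)
for v in range(176,198,3): print(v,P5[v,330-250+193-0] [2].round(3) if 0 else P5[v,271:276,2].mean().round(4),P[v,271:276,2].mean().round(4))
E
```

```text
176 0.15 0.1422
179 0.1404 0.1356
182 0.1282 0.1263
185 0.1257 0.1178
188 0.1208 0.1169
191 0.1226 0.1136
194 0.1217 0.1136
197 0.1116 0.111
```

View pics/c6.png

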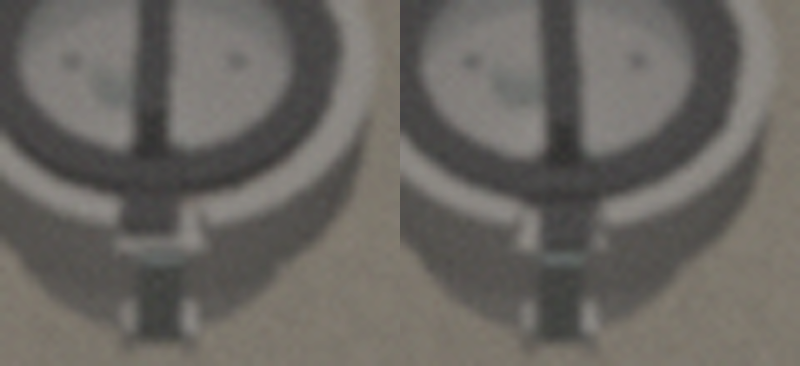

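It dropped: the key's top fell from about 121 to 114 mm, and it now sits in the notch at (570,225) in the right half. Back the fork off, lift, shut it, and go above the key end of the bar.

>>> arm_command:
  rows:
    - [[-0.001, 0.0008, 0], [0, 0, -0.03], -0.5]
    - [[-0.002, 0.0015, 0], [0, 0, -0.06], -0.4]
    - [[-0.002, 0.0015, 0.015], [0, 0, -0.06], -0.4]
    - [[-0.002, 0.0015, 0.035], [0, 0, -0.1], -0.4]
    - [[0.005, 0.01, 0.06], [0, 0, -0.14], -1]
    - [[0.03, 0.04, 0.06], [0, 0, -0.14], -1]
    - [[0.05, 0.065, 0.05], [0, 0, -0.14], -1]
    - [[0.06, 0.0775, 0.04], [0, 0, -0.14], -1]
    - [[0.06, 0.0775, 0.03], [0, 0, -0.14], -1]
    - [[0.06, 0.0775, 0.025], [0, 0, -0.14], -1]
    - [[0.06, 0.0775, 0.025], [0, 0, -0.14], -1]

```text
clock: 9.2
eef_pos: [0.5454, 0.0371, 0.1586]
orientation: [179.9, -0.1, -131.1]
ft_force: [-0.4, -0.6, 0.0]
finger_gap: 0.002
gripper_force: 0.0
```

```bash
python3 - <<'E'
from h import *
s=state();print({k:s[k] for k in('clock','eef_pos','orientation','ft_force','finger_gap')})
a=snap('top','t7')[0][170:280,195:315,::-1]; b=snap('scene','s7')[0][135:215,235:322,::-1]
f=lambda i:cv2.convertScaleAbs(cv2.resize(i,(400,366),interpolation=cv2.INTER_CUBIC),alpha=1.3)
cv2.imwrite('pics/c7.png',np.hstack([f(a),f(b)]))
E
```

```text
{'clock': 9.2, 'eef_pos': array([0.54536417, 0.03713652, 0.15862495]), 'orientation': array([ 1.79921091e+02, -7.46883968e-02, -1.31099695e+02]), 'ft_force': array([-0.40071489, -0.62749138,  0.0359174 ]), 'finger_gap': 0.0018231043009043263}
```

View pics/c7.png

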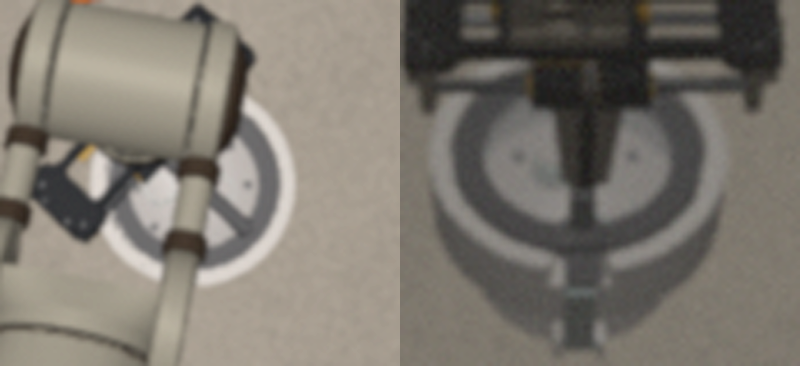

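The shut fingertips at (585,185) sit right over the bar, in line with the key in the notch. Press down stepwise.

>>> arm_command:
  rows:
    - [[0, 0, -0.004], [0, 0, 0], -1]
    - [[0, 0, -0.008], [0, 0, 0], -1]
    - [[0, 0, -0.011], [0, 0, 0], -1]

```text
clock: 9.6
eef_pos: [0.5463, 0.0377, 0.1483]
orientation: [180.0, 0.0, -131.1]
ft_force: [-0.7, -0.5, 0.5]
finger_gap: 0.001
gripper_force: 0.0
```

>>> arm_command:
  rows:
    - [[0, 0, -0.0015], [0, 0, 0], -1]
    - [[0, 0, -0.003], [0, 0, 0], -1]

```text
clock: 9.8
eef_pos: [0.5469, 0.0375, 0.1467]
orientation: [-179.9, 0.0, -131.1]
ft_force: [-2.7, -0.4, 9.6]
finger_gap: 0.005
gripper_force: 4.3
```

>>> arm_command:
  rows:
    - [[0, 0, -0.001], [0, 0, 0], -1]
    - [[0, 0, -0.002], [0, 0, 0], -1]

```text
clock: 10.0
eef_pos: [0.5475, 0.0372, 0.1464]
orientation: [-179.8, 0.0, -131.0]
ft_force: [-6.0, -1.0, 17.3]
finger_gap: 0.002
gripper_force: 8.3
```

>>> arm_command:
  rows:
    - [[0, 0, -0.001], [0, 0, 0], -1]
    - [[0, 0, -0.002], [0, 0, 0], -1]

```text
clock: 10.2
eef_pos: [0.5469, 0.0378, 0.1423]
orientation: [-179.9, 0.0, -131.1]
ft_force: [0.9, -0.0, -1.1]
finger_gap: 0.006
gripper_force: 0.0
```

>>> arm_command:
  rows:
    - [[0, 0, -0.001], [0, 0, 0], -1]
    - [[0, 0, -0.002], [0, 0, 0], -1]

```text
clock: 10.4
eef_pos: [0.5466, 0.0379, 0.1403]
orientation: [-180.0, 0.0, -131.0]
ft_force: [-2.3, 0.0, 11.4]
finger_gap: 0.007
gripper_force: 5.3
```

>>> arm_command:
  rows:
    - [[0, 0, -0.001], [0, 0, 0], -1]
    - [[0, 0, -0.002], [0, 0, 0], -1]

```text
clock: 10.6
eef_pos: [0.5479, 0.0376, 0.1403]
orientation: [-179.8, 0.1, -131.1]
ft_force: [-3.5, 0.1, 18.6]
finger_gap: 0.006
gripper_force: 9.0
```

>>> arm_command:
  rows:
    - [[0, 0, -0.001], [0, 0, 0], -1]
    - [[0, 0, -0.001], [0, 0, 0], -1]

```text
clock: 10.8
eef_pos: [0.5486, 0.0375, 0.1403]
orientation: [-179.7, 0.2, -131.1]
ft_force: [-3.5, 0.8, 17.9]
finger_gap: 0.005
gripper_force: 8.8
```

The bar is down firm at 0.1403 m, the fully home height. Lift away and check.

>>> arm_command:
  rows:
    - [[0, 0, 0.004], [0, 0, 0], -1]
    - [[0, 0, 0.015], [0, 0, 0], -1]
    - [[0, 0, 0.04], [0, 0, 0], -1]
    - [[0, 0, 0.08], [0, 0, 0], -1]
    - [[-0.03, -0.03, 0.12], [0, 0, 0], -1]
    - [[-0.07, -0.07, 0.13], [0, 0, 0], -1]
    - [[-0.1, -0.12, 0.13], [0, 0, 0], -1]
    - [[-0.12, -0.16, 0.13], [0, 0, 0], -1]
    - [[-0.14, -0.19, 0.13], [0, 0, 0], -1]
    - [[-0.14, -0.19, 0.13], [0, 0, 0], -1]
    - [[-0.14, -0.19, 0.13], [0, 0, 0], -1]

```text
clock: 11.9
eef_pos: [0.4149, -0.1393, 0.2663]
orientation: [-179.9, -0.8, -132.2]
ft_force: [0.4, 0.4, -0.1]
finger_gap: 0.005
gripper_force: 0.0
```

```bash
python3 - <<'E'
from h import *
s=state();print({k:s[k] for k in('clock','eef_pos','ft_force')})
im,d=snap('scene','s8'); b=im[155:215,240:305,::-1]
cv2.imwrite('pics/c8.png',cv2.convertScaleAbs(cv2.resize(b,(600,554),interpolation=cv2.INTER_CUBIC),alpha=1.4))
P5,P6,P=[cloud('scene',np.load(f'pics/{k}.npy')) for k in('s5','s6','s8')]
for v in range(176,204,2): print(v,*[Q[v,271:276,2].mean().round(4) for Q in(P5,P6,P)])
I=[cv2.imread(f'pics/{k}.png').astype(int) for k in('scene0','s8')]
df=abs(I[0]-I[1]).max(2)
for n,(u,v) in dict(beaker=(210,122),flask=(380,247),bottle=(324,295)).items(): print(n,np.percentile(df[v-25:v+25,u-20:u+20],98))
E
```

```text
{'clock': 11.9, 'eef_pos': array([ 0.41489178, -0.13926473,  0.26632968]), 'ft_force': array([ 0.41682943,  0.39460859, -0.13745251])}
176 0.15 0.1422 0.1354
178 0.1446 0.1387 0.1353
180 0.1382 0.1338 0.1329
182 0.1282 0.1263 0.1269
184 0.1259 0.12 0.1214
186 0.1254 0.1172 0.1121
188 0.1208 0.1169 0.1101
190 0.1231 0.1147 0.1105
192 0.1228 0.1141 0.1068
194 0.1217 0.1136 0.1067
196 0.1008 0.1133 0.1056
198 0.1226 0.124 0.1254
200 0.1056 0.1071 0.1061
202 0.099 0.0984 0.0976
beaker 5.0
flask 5.0
bottle 5.0
```

View pics/c8.png

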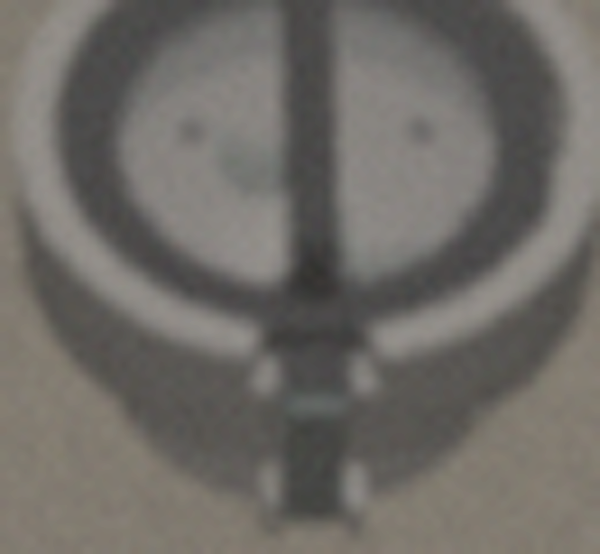

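The key is sunk in the notch at (315,345), its top at about 106 mm (105 mm is home), with the catch upright over it at (315,405). The beaker, flask and wash bottle areas show no change.

```bash
python3 -c "
from bench import *
print(close_job())"
```

```text
the job is handed in; nothing more can be done
None
```

I turned the lid on the rim until its key dropped into the notch, then pressed it down to its home height (bar top at about 140 mm). The last picture shows the catch upright over the key. The beaker, flask and wash bottle stand where they were, and I handed the job in after about 12 s; no verdict came back.

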